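Press a bronze bushing home in a sprung bearing housing

ROBOT

A 6-joint arm with a two-finger parallel gripper is mounted at the origin on a cart in front of the work surface, level with it; the furniture and walls round the work are solid. World frame = base frame: x ahead of the robot, y to its left, z up, the work surface at z = 0. Lengths are in m, angles in rad, forces in N, time in s.
With the tool pointing down it reaches from about 0.35 to 0.85 m from the base axis. Payload 8.1 kg.
Tool frame: the origin (TCP) lies between the finger pads; the fingertips stand 14 mm ahead of it and the grasp point (between the pads) lies 5 mm behind it; z points along the fingers, y is the line along which they close (so a half turn about z gives the same grasp; the last joint's range is limited). The gripper opens to 93 mm and grips with 3 to 60 N. Pads are 15 mm wide; open, the fingers measure 128 mm over their backs; the gripper's body (75 mm by 188 mm) begins 65 mm behind the grasp point.
Start: joints at [1.021, 0.13, 1.488, -0, 1.523, -0.085], TCP at [0.269, 0.536, 0.233] pointing down, gripper open.
Joint ranges: [-2.96, 2.96], [-0.89, 2.26], [0.02, 2.5], [-1.34, 4.48], [0, 2.73], [-2.66, 2.66]. Speed limits (rad/s): [2.39, 2.39, 2.79, 3.14, 3.14, 3.14].

INTERFACE

Orientations are given as a rotation vector (axis times angle).
In Python, from plant import robot gives the robot as it stands.
- The arm moves only by the tool arm_command, never from a script. Its argument "targets" is a list of rows, each an object of numbers: "x", "y", "z": the shift along the world's x, y, z in units of 500 mm (1.0 is 500 mm); "rx", "ry", "rz": the turn, a rotation vector about the world's x, y, z in units of 2 rad (1.0 is 2 rad); "claw": the closure in counts, from 0 (fully open) to 255 (shut). In form: [{"x": .., "y": .., "z": .., "rx": .., "ry": .., "rz": .., "claw": ..}, ...]. A call has 1 to 10 rows; each row is the pose to reach, as a shift and turn from the pose commanded when the call began; what a row does not reach only later rows make up. A row lasts 1/12 s, in which the tool goes at most 41.7 mm and 7.16 degrees, less where a joint would pass 70% of its speed; a pose out of reach is approached as far as the arm can. A call with a number of a shift or a turn outside -1 to 1 is refused whole. A call with a gripper value outside its range is refused whole. The fingers move at their own pace and stop on an object; "squeeze" is the grip in N (left out, the last holds). Time passes only in rows, so rows that repeat a pose let the fingers close. It gives the time, the measured TCP pose, the force, the opening and the grip force at its end, in the units of the state.
- robot.read_state(): the state, without advancing time (a new reading comes with each control period).
- robot.read_camera(name): name is "side" or "top" or "wrist"; returns (picture, depth): 420x560x3 uint8, red, green, blue; 420x560 float32, m along the optical axis (not along the pixel's ray), 0 where there is no reading.
- robot.get_calibration(name): a dict with "intrinsics" (3x3 intrinsics, pixels), "origin" and "orientation" of the camera in the world. Camera axes: x right, y up, looking along -z (the intrinsics and any distortion apply to the point x, -y, -z); pixel columns grow to the right and rows downward; lengths in m; the calibration is good to about 2 mm. A picture is of the moment at which its call begins: read the wrist's pose just before it. get_calibration takes no time and is no camera call; for the wrist camera it gives the pose at the moment of the call.
- robot.close_job(): hands the job in; it is judged then, once.
The state is a dict: "t": time; "q": joint angles; "dq": joint speeds; "joint_torque": joint torques, N m; "tool_pos": TCP position; "orientation": TCP orientation; "force": force on the tool from outside, world axes, zero at the start; "wrist_torque": the same for the moment, N m; "opening": finger opening in m; "gripper_force": force on a finger pad.
Only numpy, scipy, OpenCV 4.12 (cv2) and the standard library are available. Lean on these libraries where they do the work, as an engineer would, in place of code of your own. Each camera call takes 0.05 s, during which the arm holds its last target. There are 200 camera calls.

TASK

Pick up the bronze bushing, start it nose-down in the bore of the steel housing on the sprung press fixture, let go and then press on top of its collar with the closed fingers until the shoulder sits flush on the housing all round. Press firmly but with no more than about 22 newtons, so that the housing is not driven down onto its stop, and leave the bushing seated, the fingers clear of it and the steel flange, brass flange and gauge block where they are.

Things in the scene. Friction and masses are not known exactly. Their poses are not given: they have to be found in the camera images.
- bushing: Bronze bushing, 42 mm tall, about 0.12 kg, standing nose-down on a wooden block, wide collar on top. Origin: centre of the nose's underside, z up its axis. Nose 21 mm diameter up to z = 5 mm, taper to 25 mm diameter at z = 18.5 mm, shank 25 mm up to z = 28 mm, collar 34 mm diameter from z = 28 mm (its underside is the shoulder) to 42 mm. A blind 11 mm hole in the top.
- shoulder (a point): On the bushing's axis at the underside of the collar, 28 mm above the nose and 14 mm below the collar's flat top; z axis along the bushing, away from the nose.
- bore_mouth (a point): Centre of the bore at the housing's top face, about 66 mm above the bench, z up. Through bore, 26.5 mm diameter, with four steel spring tongues from 6 mm below the mouth. The bushing stands in it with its shoulder about 13 mm proud (less if pushed); the push then needed rises along the taper to 8 to 17 N, eases, and rises again when the shoulder bottoms. A steady 20 N seats it every time.
- press_fixture: Base of the fixture: dark steel plate 100 x 90 x 10 mm fixed to the bench, with four yellow springs that carry the housing. Origin: centre of its underside; x axis along the 100 mm side, z up.
- housing: Steel housing, 74 x 66 x 32 mm, long side along its x axis; origin at the centre of its underside, 32 mm below the bore mouth. It slides only up and down on springs of unknown preload: it sinks several millimetres under the push (how far is not known beforehand; over 25 N drives it down 16 mm and more, near its stop) and rises when let go. The seat moves while pressing, so go by the push.
- steel_flange: Loose steel flanged part, 50 mm diameter, 22 mm tall, on the wooden block beside the bushing; not to be disturbed. Origin: centre of its underside.
- brass_flange: Loose brass-coloured flanged part, 30 mm diameter, 26 mm tall; a bystander, not the bushing. Origin: centre of its underside.
- gauge_block: Loose steel gauge block 35 x 15 x 22 mm; a bystander. Origin: centre of its underside.
- wood_block: Fixed dark wooden block 100 x 150 x 40 mm (long side along its y axis) on which the bushing and the steel flange stand, about 84 mm apart. Origin: centre of its underside.

How it is judged:
On the way:
1. the bushing is started upright in the bore, its shoulder still proud (horizontal distance between shoulder and bore_mouth below 0.004 m and z of shoulder in the frame of bore_mouth below 0.016 m and angle between bushing's own z axis and vertical below 0.2 rad), for 0.1 s.
At the end, for the whole second after the job is handed in: The bushing's shoulder is flush on the housing (gap under 1.5 mm), its axis within 2 mm and 0.05 rad of the bore's, bushing and housing at rest (z of shoulder in the frame of bore_mouth below 0.0015 m and horizontal distance between shoulder and bore_mouth below 0.002 m and angle between the z axis of bushing and the z axis of bore_mouth, either way round below 0.05 rad and linear speed of each of bushing, housing below 0.01 m/s); the robot touches nothing.
It fails at once if the housing is pushed down more than 15.5 mm, almost onto its stop (a push of over 25 N) (distance of housing from where it was at the start of the episode above 0.0155 m).
It fails at once if the steel flange, brass flange or gauge block is moved more than 20 mm (distance of any of steel_flange, brass_flange, gauge_block from where it was at the start of the episode above 0.02 m).
It also fails if it takes over 56 s, if anything falls off the work surface, if the arm or the gripper's body presses on something with over 40 N, if the wrist force passes 120 N, or if a joint passes its speed limit or range.

## Working session

There is one attempt and no reset: what is moved stays moved. The work goes in short steps, Python scripts to look and compute and a tool call to move; the robot and the scene stay as the last step left them, time stands still between calls to the robot, and variables do not carry over. Pictures are saved under pics/ and viewed, at most 10 in all, crops included, and the job is handed in when it is done.

Besides the shell and the picture viewer there is one more tool, called after "Emit:" as name(argument=value, ...), one argument or row to a line, values as JSON. arm_command: Moves the arm, as the interface text tells. Shifts and turns lie within -1 to 1; 1 stands for 500 mm of shift or 2 rad of turn. Its arguments: {"type":"object","properties":{"targets":{"type":"array","items":{"type":"object","properties":{"x":{"type":"number","minimum":-1,"maximum":1},"y":{"type":"number","minimum":-1,"maximum":1},"z":{"type":"number","minimum":-1,"maximum":1},"rx":{"type":"number","minimum":-1,"maximum":1},"ry":{"type":"number","minimum":-1,"maximum":1},"rz":{"type":"number","minimum":-1,"maximum":1},"claw":{"type":"number"}}}},"squeeze":{"type":"number"}},"required":["targets"]}

```bash
mkdir -p pics; cat > h.py <<'E'
import numpy as np, cv2
from plant import robot
def world(name, cal, depth):
    K=np.array(cal["intrinsics"]); R=np.array(cal["orientation"]); 
    if R.shape!=(3,3): R=cv2.Rodrigues(R.astype(float))[0]
    v,u=np.mgrid[0:depth.shape[0],0:depth.shape[1]]
    x=(u-K[0,2])/K[0,0]*depth; y=(v-K[1,2])/K[1,1]*depth
    P=np.stack([x,-y,-depth],-1)@R.T+np.array(cal["origin"])
    P[depth==0]=np.nan
    return P
def shot(name,fn):
    cal=robot.get_calibration(name); im,d=robot.read_camera(name)
    cv2.imwrite(f"pics/{fn}.png",im[...,::-1]); np.savez(f"{fn}.npz",im=im,P=world(name,cal,d))
    return im,world(name,cal,d),cal
E
python3 - <<'E'
from h import *
s=robot.read_state(); print(s)
for n in ("top","side"):
    im,P,c=shot(n,n+"0"); print(n,c, np.nanmin(P[...,2]),np.nanmax(P[...,2]))
a=cv2.imread("pics/top0.png");b=cv2.imread("pics/side0.png")
E
```

```text
{'t': 0.0, 'q': array([ 1.02060248e+00,  1.31158944e-01,  1.48927846e+00,  2.75875284e-06,
        1.52300890e+00, -8.54162371e-02]), 'dq': array([ 0.00083283, -0.00073286, -0.00034302, -0.00123761,  0.00127037,
        0.001484  ]), 'joint_torque': array([ 2.46039199e-04, -5.59853339e+01, -4.91746008e+01,  7.66873872e-02,
        3.57528264e-02, -1.77279449e-04]), 'tool_pos': array([0.26863396, 0.53588886, 0.23158921]), 'orientation': array([-7.23383409e-01, -3.05657614e+00,  2.76403382e-03]), 'force': array([-0.20279888,  0.73334075,  0.2422333 ]), 'wrist_torque': array([0.00068799, 0.01103492, 0.0877039 ]), 'gripper_force': 0.0, 'opening': 0.09290015132853426}
top {'intrinsics': array([[502.42125031,   0.        , 276.6520796 ],
       [  0.        , 502.42125031, 208.11698204],
       [  0.        ,   0.        ,   1.        ]]), 'origin': array([ 0.38025947, -0.31222543,  0.98573124]), 'orientation': array([ 0.05786941, -0.05966362, -1.53988112])} -0.7548584757120812 0.352917386280283
side {'intrinsics': array([[541.67718671,   0.        , 284.65415289],
       [  0.        , 541.67718671, 208.363716  ],
       [  0.        ,   0.        ,   1.        ]]), 'origin': array([ 0.38901275, -0.96332248,  0.61886912]), 'orientation': array([ 0.87813935, -0.04730233, -0.11873808])} -0.758640388489986 0.3406417546795934
```

View pics/top0.png

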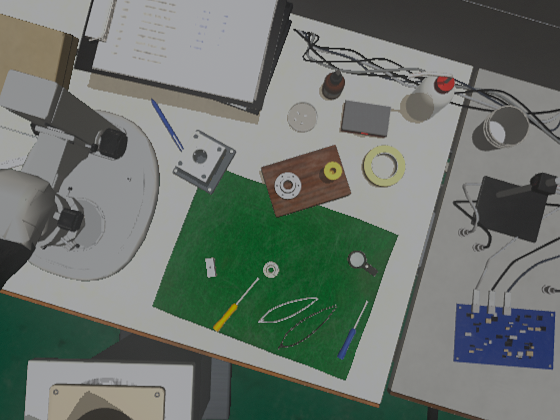

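The top view shows the housing at about (203,158), the wood block at (305,182) with the steel flange at (289,185), and the bronze bushing at (333,171). The small flange is at (271,269) and the gauge block at (210,267).

```bash
python3 - <<'E'
from h import *
D=np.load("top0.npz");P=D["P"]
def reg(u,v,r,z0,z1):
    m=np.zeros(P.shape[:2],bool); m[v-r:v+r+1,u-r:u+r+1]=1
    m&=(P[...,2]>z0)&(P[...,2]<z1); q=P[m]
    xy=q[:,:2].astype(np.float32); 
    print((u,v),len(q),q.mean(0).round(4),"circ",cv2.minEnclosingCircle(xy),"rect",cv2.minAreaRect(xy))
for u,v in((203,158),(333,171),(289,185),(271,269),(210,267),(320,195)): print(P[v-2:v+3,u-2:u+3,2].round(3).tolist()[2], P[v,u].round(3))
reg(333,171,14,.070,.095)
reg(203,158,40,.055,.08)
reg(289,185,20,.044,.075)
reg(305,182,55,.03,.05)
E
```

```text
[0.01, 0.01, 0.013, 0.009, 0.009] [ 0.547 -0.165  0.013]
[0.052, 0.054, 0.055, 0.066, 0.08] [ 0.523 -0.415  0.055]
[0.038, 0.042, 0.04, 0.04, 0.041] [ 0.496 -0.334  0.04 ]
[0.004, 0.003, 0.006, 0.005, 0.028] [ 0.335 -0.305  0.006]
[0.028, 0.026, 0.026, 0.026, 0.026] [ 0.337 -0.189  0.026]
[0.042, 0.043, 0.037, 0.039, 0.042] [ 0.479 -0.394  0.037]
(333, 171) 265 [ 0.5187 -0.4108  0.0813] circ ((0.5192874670028687, -0.41122719645500183), 0.01700364053249359) rect ((0.5191578269004822, -0.41137632727622986), (0.032891273498535156, 0.032757438719272614), 35.070648193359375)
(203, 158) 1331 [ 0.5405 -0.167   0.0658] circ ((0.5405632853507996, -0.1662873476743698), 0.04916450381278992) rect ((0.5411999225616455, -0.16638629138469696), (0.06740568578243256, 0.07418937236070633), 62.37295150756836)
(289, 185) 507 [ 0.4931 -0.3313  0.0521] circ ((0.497702419757843, -0.3417320251464844), 0.04061783850193024) rect ((0.4957488775253296, -0.34041711688041687), (0.05075961723923683, 0.06910424679517746), 18.171483993530273)
(305, 182) 3601 [ 0.5041 -0.3634  0.0405] circ ((0.5052766799926758, -0.3655722439289093), 0.08885294198989868) rect ((0.505904495716095, -0.3656522333621979), (0.10015835613012314, 0.15072272717952728), 18.911418914794922)
```

View pics/side0.png

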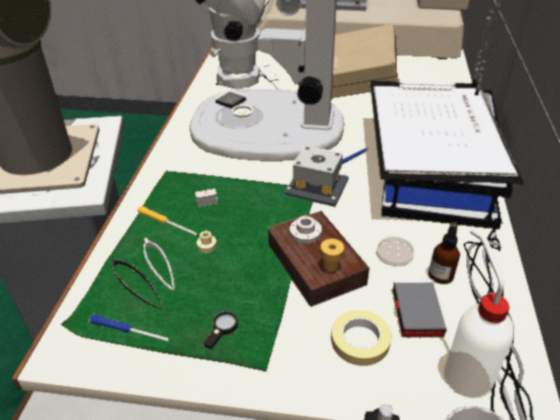

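The side view agrees. The bushing stands upright at (331,255) with the flange beside it, the housing is at (318,170), and a tall microscope at (315,60) lies between the arm and the work. I'll map the tall obstacles next.

```bash
python3 - <<'E'
from h import *
im,Pw,c=shot("wrist","wrist0")
pts=np.concatenate([np.load(f+"0.npz")["P"].reshape(-1,3) for f in("top","side","wrist")])
pts=pts[np.isfinite(pts).all(1)]
# max height grid, cm, rows x 0.75->0.05, cols y 0.75->-0.65
xs=np.arange(.75,.1,-.05); ys=np.arange(.70,-.65,-.05)
print("      "+" ".join(f"{int(round(y*100)):4d}" for y in ys))
for x in xs:
    r=[]
    for y in ys:
        m=(abs(pts[:,0]-x)<.025)&(abs(pts[:,1]-y)<.025)&(pts[:,2]>-.02)
        r.append(f"{100*pts[m,2].max():4.0f}" if m.sum()>2 else "   .")
    print(f"{x:5.2f} "+" ".join(r))
print(c)
E
```

```text
70   65   60   55   50   45   40   35   30   25   20   15   10    5    0   -5  -10  -15  -20  -25  -30  -35  -40  -45  -50  -55  -60
 0.75    .    .    .    .    .   13   13    .   12   13   13   13   13   13   12   10   10   10   10   10   11    2    2    3    3    2    2
 0.70    .    .    .    .    .   13   13    .   11   12   12   13   13   13   10   10   10   10   10   11   10    1   11    8    2   12   15
 0.65    .    .    .    .    .    .    .    .   10   10   11   11   12    3   10   10   10   10   10   11   10    2    5    3   20   20   19
 0.60    .    .    .    .   13   13   16   16    .    1    1    1   10   32   32    4    1    7    7   10   10    1    4    3    3    2    1
 0.55    6    .   10   10   11   10   16   16    0    1    2    4   15   32   32   16    7    7    7    2    4    4    9    8    2    2    1
 0.50    0    7    9    9   10    9    0    1    1    1    3    4   28   29   22   14    7    7    7    1    7    7    9    9    2    2    0
 0.45    0    0    0    0    5    3    0    1    1    0    3    5   29   33   33    4    3    1    1    1    5    5    4 
[... 453 characters left out ...]
    .   34   34   34    .    .    .    .    .    1    0    1    1    0    0    1    1    2    2    2    2    1    2    2    1    1
 0.20    .    .    .    .   34    .    .    .    .    .    .    .    .   -0    0    1    0    1    2    1    2    2    2    2    1    1    1
 0.15    .    .    .    .    .    .    .    .    .    .    .    0    1    0    1    1    0    1    0    1    1    1    1    2    1    1    0
{'intrinsics': array([[304.75299395,   0.        , 280.14057601],
       [  0.        , 304.75299395, 206.48593878],
       [  0.        ,   0.        ,   1.        ]]), 'origin': array([0.19979057, 0.5714042 , 0.3836202 ]), 'orientation': array([-0.2535753 , -0.1543676 ,  1.09877945])}
```

View pics/wrist0.png

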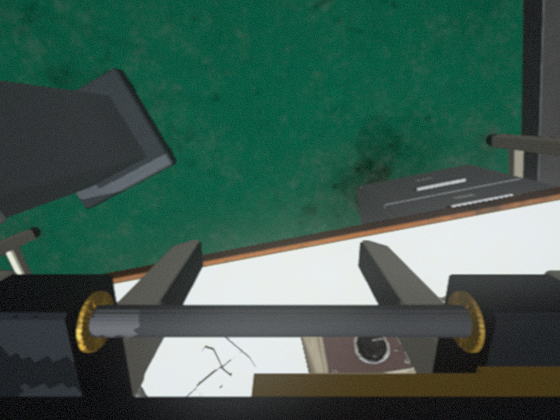

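The wrist view shows the open fingers at about (190,250) and (370,250) over the free bench edge. The microscope tops out near z=0.36, so I'll cross at z≈0.45. Now I'll check body clearance against tool yaw.

```bash
python3 - <<'E'
from h import *
pts=np.concatenate([np.load(f+"0.npz")["P"].reshape(-1,3) for f in("top","side")])
pts=pts[np.isfinite(pts).all(1)&(pts[:,2]>.12)&(pts[:,2]<.6)]
for nm,c in(("bush",(.519,-.411)),("hous",(.541,-.166))):
    for yw in range(-80,61,20):
        a=np.radians(yw); d=pts[:,:2]-c
        ty=d@[np.cos(a),np.sin(a)]; tx=d@[-np.sin(a),np.cos(a)]
        body=np.hypot(np.maximum(abs(ty)-.094,0),np.maximum(abs(tx)-.0375,0)).min()
        k=pts[:,2]>.18
        cam=np.hypot(np.maximum(abs(ty)-.03,0),np.maximum(abs(tx-.077)-.03,0))[k].min()
        print(nm,yw,"body %.3f cam %.3f"%(body,cam))
c=robot.get_calibration("wrist");K=c["intrinsics"];R=cv2.Rodrigues(c["orientation"])[0];s=robot.read_state()
Rt=cv2.Rodrigues(s["orientation"])[0]
for dz in(-.005,.014,.1):
    p=R.T@(s["tool_pos"]+Rt[:,2]*dz-c["origin"]);print(dz,K[0,0]*p[0]/-p[2]+K[0,2],K[1,1]*-p[1]/-p[2]+K[1,2])
E
```

```text
bush -80 body 0.089 cam 0.101
bush -60 body 0.075 cam 0.133
bush -40 body 0.082 cam 0.152
bush -20 body 0.076 cam 0.171
bush 0 body 0.084 cam 0.190
bush 20 body 0.111 cam 0.206
bush 40 body 0.135 cam 0.220
bush 60 body 0.138 cam 0.222
hous -80 body 0.015 cam 0.110
hous -60 body 0.023 cam 0.076
hous -40 body 0.049 cam 0.049
hous -20 body 0.074 cam 0.049
hous 0 body 0.077 cam 0.047
hous 20 body 0.062 cam 0.053
hous 40 body 0.035 cam 0.076
hous 60 body 0.014 cam 0.072
-0.005 279.08126117918005 269.2693970946789
0.014 279.19269569819267 254.0263154961129
0.1 279.50406662666313 211.43401544260195
```

Emit:
arm_command(
  targets=[
    {"z":0.08},
    {"z":0.16},
    {"z":0.24},
    {"z":0.32},
    {"z":0.4},
    {"z":0.44},
    {"z":0.44},
  ],
)

```text
schema error: expected keys x, y, z, rx, ry, rz, claw
```

Emit:
arm_command(
  targets=[
    {"x":0,"y":0,"z":0.08,"rx":0,"ry":0,"rz":0,"claw":0},
    {"x":0,"y":0,"z":0.16,"rx":0,"ry":0,"rz":0,"claw":0},
    {"x":0,"y":0,"z":0.24,"rx":0,"ry":0,"rz":0,"claw":0},
    {"x":0,"y":0,"z":0.32,"rx":0,"ry":0,"rz":0,"claw":0},
    {"x":0,"y":0,"z":0.4,"rx":0,"ry":0,"rz":0,"claw":0},
    {"x":0,"y":0,"z":0.46,"rx":0,"ry":0,"rz":0,"claw":0},
    {"x":0.04,"y":-0.06,"z":0.46,"rx":0,"ry":0,"rz":-0.05,"claw":0},
    {"x":0.08,"y":-0.13,"z":0.46,"rx":0,"ry":0,"rz":-0.1,"claw":0},
  ],
)

```text
t: 0.82
tool_pos: [0.3089, 0.4727, 0.4647]
orientation: [1.026, 2.968, 0.006]
force: [1.2, -0.1, -0.8]
opening: 0.0928
gripper_force: 0.0
```

Emit:
arm_command(
  targets=[
    {"x":0.028,"y":-0.076,"z":0,"rx":0,"ry":0,"rz":-0.05,"claw":0},
    {"x":0.056,"y":-0.152,"z":0,"rx":0,"ry":0,"rz":-0.1,"claw":0},
    {"x":0.084,"y":-0.228,"z":0,"rx":0,"ry":0,"rz":-0.15,"claw":0},
    {"x":0.112,"y":-0.304,"z":0,"rx":0,"ry":0,"rz":-0.2,"claw":0},
    {"x":0.14,"y":-0.38,"z":0,"rx":0,"ry":0,"rz":-0.25,"claw":0},
    {"x":0.168,"y":-0.456,"z":0,"rx":0,"ry":0,"rz":-0.3,"claw":0},
    {"x":0.196,"y":-0.532,"z":0,"rx":0,"ry":0,"rz":-0.35,"claw":0},
    {"x":0.224,"y":-0.608,"z":0,"rx":0,"ry":0,"rz":-0.4,"claw":0},
    {"x":0.252,"y":-0.684,"z":0,"rx":0,"ry":0,"rz":-0.453,"claw":0},
    {"x":0.28,"y":-0.76,"z":0,"rx":0,"ry":0,"rz":-0.453,"claw":0},
  ],
)

```text
t: 1.65
tool_pos: [0.449, 0.0894, 0.4626]
orientation: [2.229, 2.214, 0.0]
force: [0.9, 0.2, -0.4]
opening: 0.093
gripper_force: 0.0
```

Emit:
arm_command(
  targets=[
    {"x":0.015,"y":-0.08,"z":0,"rx":0,"ry":0,"rz":0,"claw":0},
    {"x":0.03,"y":-0.16,"z":0,"rx":0,"ry":0,"rz":0,"claw":0},
    {"x":0.045,"y":-0.24,"z":0,"rx":0,"ry":0,"rz":0,"claw":0},
    {"x":0.06,"y":-0.32,"z":0,"rx":0,"ry":0,"rz":0,"claw":0},
    {"x":0.075,"y":-0.4,"z":0,"rx":0,"ry":0,"rz":0,"claw":0},
    {"x":0.09,"y":-0.48,"z":0,"rx":0,"ry":0,"rz":0,"claw":0},
    {"x":0.105,"y":-0.56,"z":0,"rx":0,"ry":0,"rz":0,"claw":0},
    {"x":0.12,"y":-0.64,"z":-0.04,"rx":0,"ry":0,"rz":0,"claw":0},
    {"x":0.13,"y":-0.71,"z":-0.09,"rx":0,"ry":0,"rz":0,"claw":0},
    {"x":0.135,"y":-0.77,"z":-0.14,"rx":0,"ry":0,"rz":0,"claw":0},
  ],
)

```text
t: 2.48
tool_pos: [0.5165, -0.294, 0.3941]
orientation: [2.221, 2.219, 0.001]
force: [0.9, 1.1, 0.2]
opening: 0.0928
gripper_force: 0.0
```

Emit:
arm_command(
  targets=[
    {"x":0.002,"y":-0.07,"z":-0.04,"rx":0,"ry":0,"rz":0,"claw":0},
    {"x":0.004,"y":-0.14,"z":-0.08,"rx":0,"ry":0,"rz":0,"claw":0},
    {"x":0.006,"y":-0.2,"z":-0.13,"rx":0,"ry":0,"rz":0,"claw":0},
    {"x":0.006,"y":-0.232,"z":-0.19,"rx":0,"ry":0,"rz":0,"claw":0},
    {"x":0.006,"y":-0.232,"z":-0.26,"rx":0,"ry":0,"rz":0,"claw":0},
    {"x":0.006,"y":-0.232,"z":-0.33,"rx":0,"ry":0,"rz":0,"claw":0},
    {"x":0.006,"y":-0.232,"z":-0.39,"rx":0,"ry":0,"rz":0,"claw":0},
    {"x":0.006,"y":-0.232,"z":-0.41,"rx":0,"ry":0,"rz":0,"claw":0},
    {"x":0.006,"y":-0.232,"z":-0.41,"rx":0,"ry":0,"rz":0,"claw":0},
  ],
)

```text
t: 3.23
tool_pos: [0.5174, -0.4059, 0.1849]
orientation: [-2.216, -2.216, 0.001]
force: [-1.2, 0.2, -0.2]
opening: 0.0926
gripper_force: 0.0
```

```bash
python3 - <<'E'
from h import *
s=robot.read_state();im,P,c=shot("wrist","w1")
print(s["t"],s["tool_pos"],s["orientation"],s["force"])
z=P[...,2]
m=(z>.074)&(z<.09)&(np.hypot(P[...,0]-.519,P[...,1]+.411)<.03)
q=P[m];print(m.sum(),q.mean(0),cv2.minEnclosingCircle(q[:,:2].astype(np.float32)))
E
```

```text
3.2333 [ 0.51736428 -0.40589814  0.18486663] [-2.21612756e+00 -2.21599565e+00  5.23853584e-04] [-1.15099339  0.17452673 -0.22555356]
1060 [ 0.52211079 -0.40952071  0.08137936] ((0.5223304033279419, -0.4106999337673187), 0.017288759350776672)
```

View pics/w1.png

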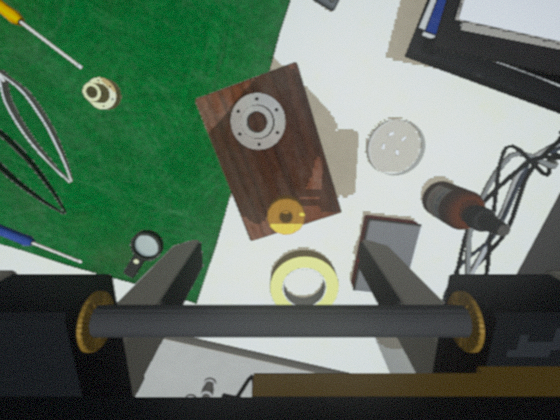

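The wrist view shows the bushing at (286,215), upright on the block, between the fingers and clear of the steel flange at (258,121). Both cameras agree on y=-0.411.

Emit:
arm_command(
  targets=[
    {"x":0.002,"y":-0.002,"z":-0.06,"rx":0,"ry":0,"rz":0,"claw":0},
    {"x":0.004,"y":-0.002,"z":-0.12,"rx":0,"ry":0,"rz":0,"claw":0},
    {"x":0.004,"y":-0.002,"z":-0.15,"rx":0,"ry":0,"rz":0,"claw":0},
    {"x":0.004,"y":-0.002,"z":-0.15,"rx":0,"ry":0,"rz":0,"claw":0},
    {"x":0.004,"y":-0.002,"z":-0.15,"rx":0,"ry":0,"rz":0,"claw":0},
  ],
)

```text
t: 3.7
tool_pos: [0.5221, -0.4091, 0.1165]
orientation: [2.22, 2.22, 0.0]
force: [-0.0, 0.5, 0.8]
opening: 0.0925
gripper_force: 0.0
```

```bash
python3 - <<'E'
from h import *
s=robot.read_state();im,P,c=shot("wrist","w2")
print(s["t"],s["tool_pos"],s["orientation"],s["dq"].round(3))
print(robot.read_state()["tool_pos"])
z=P[...,2]
m=(z>.074)&(z<.09)&(np.hypot(P[...,0]-.519,P[...,1]+.411)<.03)
q=P[m];print(m.sum(),q.mean(0),cv2.minEnclosingCircle(q[:,:2].astype(np.float32)))
E
```

```text
3.7 [ 0.52206925 -0.40911855  0.11654284] [2.21977190e+00 2.22032993e+00 1.07617225e-04] [-0.002 -0.023 -0.03  -0.002  0.     0.001]
[ 0.5226863  -0.4097162   0.11777856]
1872 [ 0.52208296 -0.40920544  0.08129118] ((0.5220804810523987, -0.41040194034576416), 0.017314491793513298)
```

Emit:
arm_command(
  targets=[
    {"x":-0.001,"y":-0.002,"z":-0.045,"rx":0,"ry":0,"rz":0,"claw":0},
    {"x":-0.001,"y":-0.002,"z":-0.086,"rx":0,"ry":0,"rz":0,"claw":0},
    {"x":-0.001,"y":-0.002,"z":-0.086,"rx":0,"ry":0,"rz":0,"claw":0},
    {"x":-0.001,"y":-0.002,"z":-0.086,"rx":0,"ry":0,"rz":0,"claw":0},
  ],
)

```text
t: 4.08
tool_pos: [0.5211, -0.4099, 0.0729]
orientation: [2.221, 2.221, 0.0]
force: [0.7, 1.1, -0.0]
opening: 0.093
gripper_force: 0.0
```

```bash
python3 - <<'E'
from h import *
for i in range(4):
    s=robot.read_state(); print(s["t"],s["tool_pos"].round(4),s["force"].round(2)); robot.read_camera("wrist")
E
```

```text
4.0833 [ 0.5211 -0.4099  0.0729] [ 0.66  1.06 -0.05]
4.1333 [ 0.5218 -0.4104  0.074 ] [ 0.16  0.27 -0.89]
4.1833 [ 0.5221 -0.4107  0.0744] [-0.27  0.4  -0.34]
4.2333 [ 0.5221 -0.4108  0.0744] [-0.37  0.07  0.11]
```

Emit:
arm_command(
  targets=[
    {"x":0,"y":0,"z":0,"rx":0,"ry":0,"rz":0,"claw":255},
    {"x":0,"y":0,"z":0,"rx":0,"ry":0,"rz":0,"claw":255},
    {"x":0,"y":0,"z":0,"rx":0,"ry":0,"rz":0,"claw":255},
    {"x":0,"y":0,"z":0,"rx":0,"ry":0,"rz":0,"claw":255},
    {"x":0,"y":0,"z":0,"rx":0,"ry":0,"rz":0,"claw":255},
    {"x":0,"y":0,"z":0,"rx":0,"ry":0,"rz":0,"claw":255},
    {"x":0,"y":0,"z":0,"rx":0,"ry":0,"rz":0,"claw":255},
    {"x":0,"y":0,"z":0,"rx":0,"ry":0,"rz":0,"claw":255},
    {"x":0,"y":0,"z":0,"rx":0,"ry":0,"rz":0,"claw":255},
    {"x":0,"y":0,"z":0,"rx":0,"ry":0,"rz":0,"claw":255},
  ],
  squeeze=25,
)

```text
t: 5.12
tool_pos: [0.5207, -0.4095, 0.0713]
orientation: [-2.221, -2.221, -0.0]
force: [0.2, 0.3, 0.6]
opening: 0.0335
gripper_force: 25.0
```

Emit:
arm_command(
  targets=[
    {"x":0,"y":0,"z":0.03,"rx":0,"ry":0,"rz":0,"claw":255},
    {"x":0,"y":0,"z":0.09,"rx":0,"ry":0,"rz":0,"claw":255},
    {"x":0,"y":0,"z":0.15,"rx":0,"ry":0,"rz":0,"claw":255},
    {"x":0.01,"y":0.06,"z":0.2,"rx":0,"ry":0,"rz":0,"claw":255},
    {"x":0.02,"y":0.12,"z":0.2,"rx":0,"ry":0,"rz":0,"claw":255},
    {"x":0.03,"y":0.18,"z":0.2,"rx":0,"ry":0,"rz":0,"claw":255},
    {"x":0.04,"y":0.24,"z":0.2,"rx":0,"ry":0,"rz":0,"claw":255},
    {"x":0.04,"y":0.28,"z":0.2,"rx":0,"ry":0,"rz":0,"claw":255},
    {"x":0.04,"y":0.28,"z":0.2,"rx":0,"ry":0,"rz":0,"claw":255},
    {"x":0.04,"y":0.28,"z":0.2,"rx":0,"ry":0,"rz":0,"claw":255},
  ],
)

```text
t: 5.95
tool_pos: [0.5411, -0.2686, 0.1725]
orientation: [2.218, 2.223, 0.0]
force: [-0.4, -1.3, -0.8]
opening: 0.0333
gripper_force: 25.0
```

```bash
python3 - <<'E'
from h import *
robot.read_camera("wrist");robot.read_camera("wrist")
s=robot.read_state();im,P,c=shot("wrist","w3")
print(s["t"],s["tool_pos"],s["orientation"],s["opening"])
z=P[...,2]; d=np.hypot(P[...,0]-.541,P[...,1]+.166)
m=(z>.058)&(z<.074)&(d<.055)
q=P[m];print(m.sum(),q.mean(0),cv2.minAreaRect(q[:,:2].astype(np.float32)))
top=((z>.058)&(z<.074)&(d<.055)).astype(np.uint8)
# hole: enclosed contour in top mask
cs,h=cv2.findContours(top,cv2.RETR_CCOMP,cv2.CHAIN_APPROX_NONE)
K=c["intrinsics"];R=cv2.Rodrigues(c["orientation"])[0]
def onplane(uv,zp):
    r=np.c_[(uv[:,0]-K[0,2])/K[0,0],-(uv[:,1]-K[1,2])/K[1,1],-np.ones(len(uv))]@R.T
    return c["origin"]+r*((zp-c["origin"][2])/r[:,2])[:,None]
for k,hh in zip(cs,h[0]):
    if len(k)>25: 
        W=onplane(k[:,0].astype(float),.066)
        print(len(k),hh[3],k.mean((0,1)),"circ",cv2.minEnclosingCircle(W[:,:2].astype(np.float32)))
# bushing in gripper
b=(np.hypot(P[...,0]-s["tool_pos"][0],P[...,1]-s["tool_pos"][1])<.025)&(z>.1)&(z<.2)
vs,us=np.where(b);print(b.sum(),us.min(),us.max(),vs.min(),vs.max(),P[b].min(0),P[b].max(0))
E
```

```text
6.05 [ 0.5408123  -0.27024701  0.17209763] [ 2.22080116e+00  2.22067176e+00 -3.64441153e-04] 0.03319578408801763
7594 [ 0.54395826 -0.16434361  0.06580693] ((0.5441312193870544, -0.16583490371704102), (0.06621767580509186, 0.0742310956120491), 62.24549865722656)
322 -1 [283.05279503  80.43478261] circ ((0.5439165830612183, -0.1659153401851654), 0.049200039356946945)
105 0 [283.80952381  83.82857143] circ ((0.54404217004776, -0.16645292937755585), 0.013651769608259201)
4916 229 329 231 304 [ 0.51755225 -0.28786882  0.1411658 ] [ 0.56388624 -0.25412265  0.19999964]
```

View pics/w3.png

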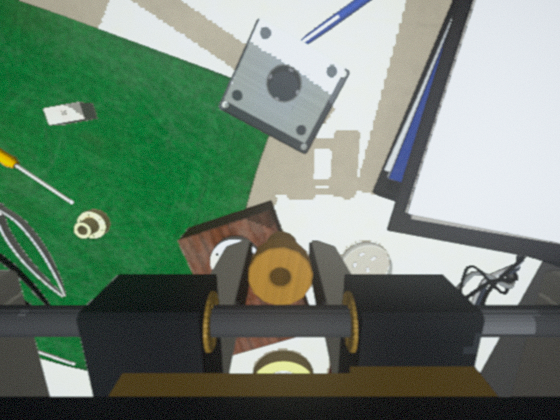

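The wrist view shows the bushing held collar-up at (281,275), with the bore at (284,84) on the housing. Bore minus bushing comes out the same in both cameras, about (+22, +244.5) mm. Next I'll check how the bushing sits in the hand.

```bash
python3 - <<'E'
from h import *
D=np.load("w3.npz");P=D["P"];z=P[...,2]
m=np.zeros(z.shape,bool);m[240:306,248:314]=1
im=D["im"].astype(int); m&=(im[...,0]-im[...,2]>50)
zz=z[m&np.isfinite(z)];h,e=np.histogram(zz,bins=np.arange(.13,.2,.003));print(list(zip(e.round(3),h)))
zt=np.median(zz[zz>.168]); t=m&(abs(z-zt)<.004); q=P[t];print(zt,len(q),q.mean(0),cv2.minEnclosingCircle(q[:,:2].astype(np.float32)),cv2.fitEllipse(cv2.convexHull(q[:,:2].astype(np.float32))))
for i in range(2): s=robot.read_state();print(s["tool_pos"],s["t"]);robot.read_camera("wrist")
E
```

```text
[(np.float64(0.13), np.int64(0)), (np.float64(0.133), np.int64(0)), (np.float64(0.136), np.int64(0)), (np.float64(0.139), np.int64(0)), (np.float64(0.142), np.int64(0)), (np.float64(0.145), np.int64(0)), (np.float64(0.148), np.int64(0)), (np.float64(0.151), np.int64(0)), (np.float64(0.154), np.int64(0)), (np.float64(0.157), np.int64(0)), (np.float64(0.16), np.int64(9)), (np.float64(0.163), np.int64(22)), (np.float64(0.166), np.int64(20)), (np.float64(0.169), np.int64(39)), (np.float64(0.172), np.int64(38)), (np.float64(0.175), np.int64(57)), (np.float64(0.178), np.int64(122)), (np.float64(0.181), np.int64(2568)), (np.float64(0.184), np.int64(70)), (np.float64(0.187), np.int64(0)), (np.float64(0.19), np.int64(0)), (np.float64(0.193), np.int64(0)), (np.float64(0.196), np.int64(0))]
0.18270172571750215 2742 [ 0.54092733 -0.27034014  0.18265311] ((0.540957510471344, -0.2712801992893219), 0.0173333752900362) ((0.5409626364707947, -0.2712942063808441), (0.03342394903302193, 0.03408056125044823), 154.0232391357422)
[ 0.5406651  -0.27054531  0.17186653] 6.1
[ 0.54060394 -0.27070155  0.17169259] 6.15
```

Emit:
arm_command(
  targets=[
    {"x":0.002,"y":0.06,"z":0,"rx":0,"ry":0,"rz":0,"claw":255},
    {"x":0.004,"y":0.12,"z":0,"rx":0,"ry":0,"rz":0,"claw":255},
    {"x":0.005,"y":0.17,"z":0,"rx":0,"ry":0,"rz":0,"claw":255},
    {"x":0.005,"y":0.2,"z":0,"rx":0,"ry":0,"rz":0,"claw":255},
    {"x":0.005,"y":0.211,"z":-0.03,"rx":0,"ry":0,"rz":0,"claw":255},
    {"x":0.005,"y":0.211,"z":-0.07,"rx":0,"ry":0,"rz":0,"claw":255},
    {"x":0.005,"y":0.211,"z":-0.11,"rx":0,"ry":0,"rz":0,"claw":255},
    {"x":0.005,"y":0.211,"z":-0.13,"rx":0,"ry":0,"rz":0,"claw":255},
    {"x":0.005,"y":0.211,"z":-0.134,"rx":0,"ry":0,"rz":0,"claw":255},
    {"x":0.005,"y":0.211,"z":-0.134,"rx":0,"ry":0,"rz":0,"claw":255},
  ],
)

```text
t: 7.03
tool_pos: [0.5427, -0.1644, 0.1037]
orientation: [-2.221, -2.22, 0.001]
force: [-1.3, 0.1, -1.5]
opening: 0.0335
gripper_force: 25.0
```

```bash
python3 - <<'E'
from h import *
robot.read_camera("wrist");robot.read_camera("wrist")
s=robot.read_state();im,P,c=shot("wrist","w4")
print(s["t"],s["tool_pos"],s["force"])
z=P[...,2];tp=s["tool_pos"]
m=(im[...,0].astype(int)-im[...,2]>50)&(abs(z-tp[2]-.0108)<.004)&(np.hypot(P[...,0]-tp[0],P[...,1]-tp[1])<.03)
q=P[m];print("collar",len(q),q.mean(0),cv2.minEnclosingCircle(q[:,:2].astype(np.float32)))
m=(z>.06)&(z<.072)&(np.hypot(P[...,0]-.544,P[...,1]+.166)<.06)
q=P[m];print("house",len(q),q.mean(0),cv2.minAreaRect(q[:,:2].astype(np.float32)),q.min(0),q.max(0))
E
```

```text
7.1333 [ 0.54392199 -0.16477229  0.10555195] [-0.22369489 -0.69042887 -1.0932977 ]
collar 2712 [ 0.54410201 -0.16462889  0.11609148] ((0.5441321730613708, -0.16581161320209503), 0.017385663464665413)
house 5389 [ 0.54380357 -0.14969479  0.06576238] ((0.5444663166999817, -0.16575786471366882), (0.06620889157056808, 0.07432321459054947), 62.266597747802734) [ 0.49680495 -0.21169926  0.06003285] [ 0.59198896 -0.11962884  0.06837446]
```

View pics/w4.png

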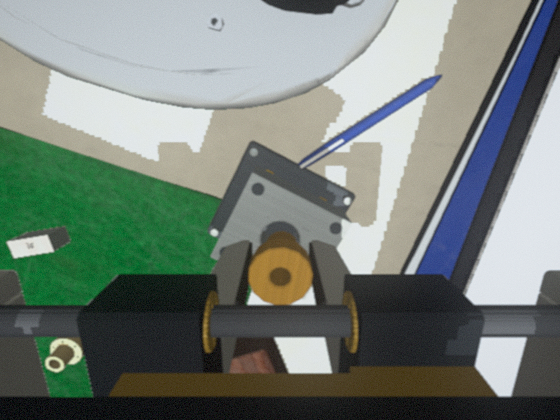

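The wrist view shows the bushing at (281,275) hanging over the bore. The collar centre is within 0.5 mm of the housing centre, so I'll lower it gently.

Emit:
arm_command(
  targets=[
    {"x":0,"y":0,"z":-0.01,"rx":0,"ry":0,"rz":0,"claw":255},
    {"x":0,"y":0,"z":-0.02,"rx":0,"ry":0,"rz":0,"claw":255},
    {"x":0,"y":0,"z":-0.03,"rx":0,"ry":0,"rz":0,"claw":255},
    {"x":0,"y":0,"z":-0.04,"rx":0,"ry":0,"rz":0,"claw":255},
    {"x":0,"y":0,"z":-0.043,"rx":0,"ry":0,"rz":0,"claw":255},
    {"x":0,"y":0,"z":-0.043,"rx":0,"ry":0,"rz":0,"claw":255},
    {"x":0,"y":0,"z":-0.043,"rx":0,"ry":0,"rz":0,"claw":255},
    {"x":0,"y":0,"z":-0.043,"rx":0,"ry":0,"rz":0,"claw":255},
  ],
)

```text
t: 7.85
tool_pos: [0.5431, -0.1641, 0.0828]
orientation: [-2.221, -2.221, 0.001]
force: [-1.3, -1.2, -1.1]
opening: 0.0331
gripper_force: 25.0
```

```bash
python3 - <<'E'
from h import *
for i in range(4):
    s=robot.read_state(); print(s["t"],s["tool_pos"].round(4),s["force"].round(2)); robot.read_camera("wrist")
E
```

```text
7.85 [ 0.5431 -0.1641  0.0828] [-1.25 -1.25 -1.07]
7.9 [ 0.5431 -0.1641  0.0828] [-0.02 -1.76 -2.58]
7.95 [ 0.5431 -0.1641  0.0829] [ 0.4  -0.79 -2.09]
8.0 [ 0.5431 -0.1641  0.0829] [-1.6  -1.96 -1.41]
```

Emit:
arm_command(
  targets=[
    {"x":0,"y":0,"z":-0.001,"rx":0,"ry":0,"rz":0,"claw":100},
    {"x":0,"y":0,"z":-0.001,"rx":0,"ry":0,"rz":0,"claw":100},
    {"x":0,"y":0,"z":-0.001,"rx":0,"ry":0,"rz":0,"claw":100},
    {"x":0,"y":0,"z":-0.001,"rx":0,"ry":0,"rz":0,"claw":100},
    {"x":0,"y":0,"z":0.01,"rx":0,"ry":0,"rz":0,"claw":100},
    {"x":0,"y":0,"z":0.05,"rx":0,"ry":0,"rz":0,"claw":100},
    {"x":0,"y":0,"z":0.1,"rx":0,"ry":0,"rz":0,"claw":100},
    {"x":0,"y":0,"z":0.12,"rx":0,"ry":0,"rz":0,"claw":255},
    {"x":0,"y":0,"z":0.12,"rx":0,"ry":0,"rz":0,"claw":255},
    {"x":0,"y":0,"z":0.12,"rx":0,"ry":0,"rz":0,"claw":255},
  ],
)

```text
t: 8.88
tool_pos: [0.5438, -0.1642, 0.1434]
orientation: [2.22, 2.22, 0.001]
force: [0.4, -0.1, -0.6]
opening: 0.0408
gripper_force: 0.0
```

Emit:
arm_command(
  targets=[
    {"x":0,"y":0,"z":0,"rx":0,"ry":0,"rz":0,"claw":255},
    {"x":0,"y":0,"z":0,"rx":0,"ry":0,"rz":0,"claw":255},
    {"x":0,"y":0,"z":0,"rx":0,"ry":0,"rz":0,"claw":255},
    {"x":0,"y":0,"z":0,"rx":0,"ry":0,"rz":0,"claw":255},
    {"x":0,"y":0,"z":0,"rx":0,"ry":0,"rz":0,"claw":255},
    {"x":0,"y":0,"z":0,"rx":0,"ry":0,"rz":0,"claw":255},
    {"x":0,"y":0,"z":0,"rx":0,"ry":0,"rz":0,"claw":255},
  ],
)

```text
t: 9.47
tool_pos: [0.5432, -0.164, 0.1427]
orientation: [-2.221, -2.221, 0.0]
force: [-0.3, -0.2, 1.0]
opening: 0.0004
gripper_force: 0.0
```

```bash
cat > chk.py <<'E'
from h import *
import sys
s=robot.read_state();im,P,c=shot("wrist",sys.argv[1])
print(s["t"],s["tool_pos"],s["force"].round(2),s["opening"])
z=P[...,2]
m=(im[...,0].astype(int)-im[...,2]>50)&(z>.065)&(z<.105)&(np.hypot(P[...,0]-.544,P[...,1]+.166)<.03)
zt=np.percentile(P[m][:,2],70); m&=abs(z-zt)<.004
q=P[m];A=np.c_[q[:,:2]-q[:,:2].mean(0),np.ones(len(q))];k=np.linalg.lstsq(A,q[:,2],rcond=None)[0]
print("collar",len(q),q.mean(0),cv2.minEnclosingCircle(q[:,:2].astype(np.float32)),"slope",k[:2])
m=(z>.045)&(z<.069)&(np.hypot(P[...,0]-.544,P[...,1]+.166)<.055)
q=P[m];print("house",len(q),np.median(q[:,2]),cv2.minAreaRect(q[:,:2].astype(np.float32)))
E
python3 chk.py w5; for i in 1 2 3; do python3 -c "
from h import *
s=robot.read_state();print(s['force'].round(2),s['tool_pos'].round(4));robot.read_camera('wrist')"; done
```

```text
9.4667 [ 0.54318734 -0.16402801  0.1426839 ] [-0.26 -0.19  0.98] 0.00043720602715379634
collar 1074 [ 0.54386724 -0.16207974  0.08317527] ((0.5439065098762512, -0.16570858657360077), 0.01685582846403122) slope [0.00313728 0.00600252]
house 5143 0.06563650194562787 ((0.5443307757377625, -0.16600316762924194), (0.06665805727243423, 0.07434169203042984), 62.539466857910156)
[0.39 0.3  0.58] [ 0.5432 -0.164   0.1427]
[ 0.26 -0.12 -0.24] [ 0.5433 -0.1641  0.1428]
[ 0.73 -0.14 -0.65] [ 0.5433 -0.1641  0.1429]
```

View pics/w5.png

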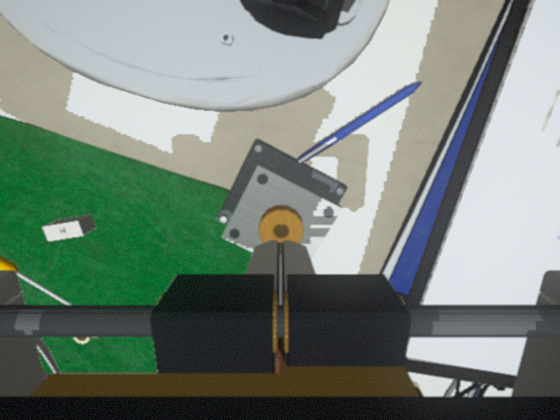

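The wrist view shows the bushing standing in the bore at (281,230), with the closed fingertips just in front at about (281,245). The collar height reads lower than expected, so I'll check it.

```bash
python3 - <<'E'
from h import *
D=np.load("w5.npz");P=D["P"];z=P[...,2]
print((z[200:250:3,281]*1e3).round(0), (z[215:226:5,255:310:4]*1e3).round(0))
im,P,c=shot("top","top5");z=P[...,2]
m=(np.hypot(P[...,0]-.541,P[...,1]+.166)<.022)&(z<.12);print(np.histogram(z[m],bins=np.arange(.05,.11,.004)))
im,P,c=shot("side","side5");z=P[...,2]
m=(np.hypot(P[...,0]-.541,P[...,1]+.166)<.025)&(z<.12);print(np.histogram(z[m],bins=np.arange(.05,.11,.004)))
cv2.imwrite("pics/side5c.png",cv2.resize(im[120:220,260:380,::-1],None,fx=5,fy=5,interpolation=cv2.INTER_CUBIC))
E
```

```text
[ 65.  65.  72.  82.  84.  82.  82.  84.  55.  60.  68.  72.  80.  83.
  84. 129. 130.] [[66. 65. 74. 83. 85. 83. 84. 84. 84. 83. 84. 74. 65. 67.]
 [nan 65. 84. 84. 83. 82. 83. 85. 84. 84. 82. 83. 65. 65.]
 [65. 66. 83. 84. 83. 84. 57. 56. 83. 83. 84. 83. 65. 65.]]
(array([ 0,  0,  0, 37, 39,  5,  4, 14, 31,  1,  0,  0,  0,  0]), array([0.05 , 0.054, 0.058, 0.062, 0.066, 0.07 , 0.074, 0.078, 0.082,
       0.086, 0.09 , 0.094, 0.098, 0.102, 0.106]))
(array([  0,   0,   0, 149,  26,  31,  39,  82, 102,   0,   0,   0,   0,
         0]), array([0.05 , 0.054, 0.058, 0.062, 0.066, 0.07 , 0.074, 0.078, 0.082,
       0.086, 0.09 , 0.094, 0.098, 0.102, 0.106]))
```

View pics/side5c.png

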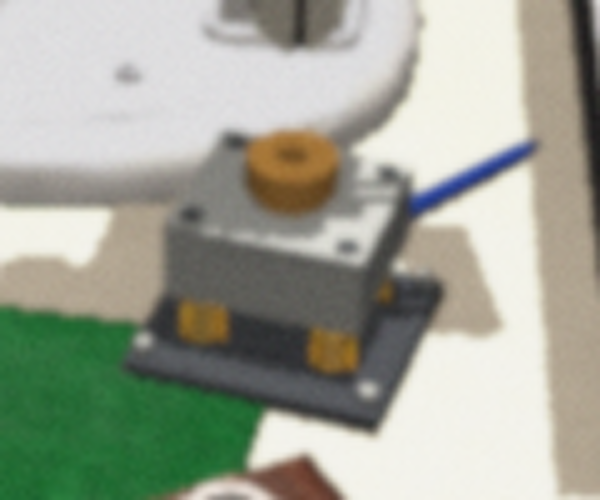

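Side view: the bushing stands upright in the bore, collar top at z≈0.0835 and housing top at 0.0655, so its shoulder is about 4 mm proud. Now I'll approach with closed fingers (contact expected near TCP z 0.0975).

Emit:
arm_command(
  targets=[
    {"x":0.001,"y":-0.002,"z":-0.03,"rx":0,"ry":0,"rz":0,"claw":255},
    {"x":0.001,"y":-0.002,"z":-0.06,"rx":0,"ry":0,"rz":0,"claw":255},
    {"x":0.001,"y":-0.002,"z":-0.078,"rx":0,"ry":0,"rz":0,"claw":255},
    {"x":0.001,"y":-0.002,"z":-0.08,"rx":0,"ry":0,"rz":0,"claw":255},
    {"x":0.001,"y":-0.002,"z":-0.08,"rx":0,"ry":0,"rz":0,"claw":255},
    {"x":0.001,"y":-0.002,"z":-0.08,"rx":0,"ry":0,"rz":0,"claw":255},
  ],
)

```text
t: 10.27
tool_pos: [0.5441, -0.1652, 0.1035]
orientation: [2.221, 2.221, 0.0]
force: [0.4, -0.2, 0.4]
opening: 0.0005
gripper_force: 0.0
```

```bash
cat > f.py <<'E'
from h import *
F=[];T=[]
for i in range(5):
    s=robot.read_state();F.append(s["force"]);T.append(s["tool_pos"]);robot.read_camera("wrist")
print(s["t"],np.mean(F,0).round(2),"fz",np.array(F)[:,2].round(1),np.mean(T,0).round(4))
E
python3 f.py
```

```text
10.4667 [-0.18  0.13  0.2 ] fz [ 0.4  0.4  0.4 -0.1 -0.1] [ 0.5443 -0.1653  0.1038]
```

Zero offset is about 0 N. Next: slow 0.5 mm rows down to TCP z≈0.0965.

Emit:
arm_command(
  targets=[
    {"x":0,"y":0,"z":-0.004,"rx":0,"ry":0,"rz":0,"claw":255},
    {"x":0,"y":0,"z":-0.008,"rx":0,"ry":0,"rz":0,"claw":255},
    {"x":0,"y":0,"z":-0.01,"rx":0,"ry":0,"rz":0,"claw":255},
    {"x":0,"y":0,"z":-0.012,"rx":0,"ry":0,"rz":0,"claw":255},
    {"x":0,"y":0,"z":-0.014,"rx":0,"ry":0,"rz":0,"claw":255},
    {"x":0,"y":0,"z":-0.014,"rx":0,"ry":0,"rz":0,"claw":255},
    {"x":0,"y":0,"z":-0.014,"rx":0,"ry":0,"rz":0,"claw":255},
  ],
)

```text
t: 11.1
tool_pos: [0.5439, -0.165, 0.096]
orientation: [2.221, 2.221, 0.0]
force: [-1.3, 1.7, 3.9]
opening: 0.0004
gripper_force: 1.5
```

```bash
python3 f.py
```

```text
11.3 [-0.04  0.99  3.24] fz [3.9 3.8 3.4 2.5 2.5] [ 0.5439 -0.165   0.096 ]
```

Emit:
arm_command(
  targets=[
    {"x":0,"y":0,"z":-0.001,"rx":0,"ry":0,"rz":0,"claw":255},
    {"x":0,"y":0,"z":-0.002,"rx":0,"ry":0,"rz":0,"claw":255},
    {"x":0,"y":0,"z":-0.003,"rx":0,"ry":0,"rz":0,"claw":255},
    {"x":0,"y":0,"z":-0.004,"rx":0,"ry":0,"rz":0,"claw":255},
    {"x":0,"y":0,"z":-0.004,"rx":0,"ry":0,"rz":0,"claw":255},
    {"x":0,"y":0,"z":-0.004,"rx":0,"ry":0,"rz":0,"claw":255},
  ],
)

```text
t: 11.85
tool_pos: [0.5439, -0.165, 0.094]
orientation: [2.221, 2.221, 0.0]
force: [0.8, 2.2, 5.5]
opening: 0.0008
gripper_force: 2.5
```

Emit:
arm_command(
  targets=[
    {"x":0,"y":0,"z":-0.001,"rx":0,"ry":0,"rz":0,"claw":255},
    {"x":0,"y":0,"z":-0.002,"rx":0,"ry":0,"rz":0,"claw":255},
    {"x":0,"y":0,"z":-0.003,"rx":0,"ry":0,"rz":0,"claw":255},
    {"x":0,"y":0,"z":-0.004,"rx":0,"ry":0,"rz":0,"claw":255},
    {"x":0,"y":0,"z":-0.004,"rx":0,"ry":0,"rz":0,"claw":255},
    {"x":0,"y":0,"z":-0.004,"rx":0,"ry":0,"rz":0,"claw":255},
  ],
)

```text
t: 12.35
tool_pos: [0.544, -0.165, 0.0923]
orientation: [2.221, 2.221, 0.0]
force: [-1.1, 0.7, 6.4]
opening: 0.0002
gripper_force: 3.5
```

```bash
python3 f.py
```

```text
12.55 [-0.71  1.81  6.75] fz [6.4 7.1 5.8 6.9 7.5] [ 0.544  -0.1651  0.0923]
```

Emit:
arm_command(
  targets=[
    {"x":0,"y":0,"z":-0.001,"rx":0,"ry":0,"rz":0,"claw":255},
    {"x":0,"y":0,"z":-0.002,"rx":0,"ry":0,"rz":0,"claw":255},
    {"x":0,"y":0,"z":-0.003,"rx":0,"ry":0,"rz":0,"claw":255},
    {"x":0,"y":0,"z":-0.004,"rx":0,"ry":0,"rz":0,"claw":255},
    {"x":0,"y":0,"z":-0.004,"rx":0,"ry":0,"rz":0,"claw":255},
    {"x":0,"y":0,"z":-0.004,"rx":0,"ry":0,"rz":0,"claw":255},
  ],
)

```text
t: 13.1
tool_pos: [0.5442, -0.1651, 0.0906]
orientation: [2.221, 2.221, 0.001]
force: [-0.9, 2.3, 9.3]
opening: 0.0006
gripper_force: 4.4
```

Emit:
arm_command(
  targets=[
    {"x":0,"y":0,"z":-0.001,"rx":0,"ry":0,"rz":0,"claw":255},
    {"x":0,"y":0,"z":-0.002,"rx":0,"ry":0,"rz":0,"claw":255},
    {"x":0,"y":0,"z":-0.003,"rx":0,"ry":0,"rz":0,"claw":255},
    {"x":0,"y":0,"z":-0.004,"rx":0,"ry":0,"rz":0,"claw":255},
    {"x":0,"y":0,"z":-0.004,"rx":0,"ry":0,"rz":0,"claw":255},
    {"x":0,"y":0,"z":-0.004,"rx":0,"ry":0,"rz":0,"claw":255},
  ],
)

```text
t: 13.6
tool_pos: [0.5442, -0.1652, 0.0887]
orientation: [2.221, 2.221, 0.001]
force: [-0.9, 0.8, 9.2]
opening: 0.0004
gripper_force: 4.3
```

```bash
python3 f.py
```

```text
13.8 [-1.57  1.64  9.05] fz [9.2 8.7 9.2 8.7 9.5] [ 0.5442 -0.1652  0.0887]
```

Emit:
arm_command(
  targets=[
    {"x":0,"y":0,"z":-0.001,"rx":0,"ry":0,"rz":0,"claw":255},
    {"x":0,"y":0,"z":-0.002,"rx":0,"ry":0,"rz":0,"claw":255},
    {"x":0,"y":0,"z":-0.003,"rx":0,"ry":0,"rz":0,"claw":255},
    {"x":0,"y":0,"z":-0.004,"rx":0,"ry":0,"rz":0,"claw":255},
    {"x":0,"y":0,"z":-0.004,"rx":0,"ry":0,"rz":0,"claw":255},
    {"x":0,"y":0,"z":-0.004,"rx":0,"ry":0,"rz":0,"claw":255},
  ],
)

```text
t: 14.35
tool_pos: [0.5442, -0.1652, 0.087]
orientation: [2.221, 2.221, 0.001]
force: [-2.9, 1.5, 10.7]
opening: 0.0007
gripper_force: 5.7
```

Emit:
arm_command(
  targets=[
    {"x":0,"y":0,"z":-0.001,"rx":0,"ry":0,"rz":0,"claw":255},
    {"x":0,"y":0,"z":-0.002,"rx":0,"ry":0,"rz":0,"claw":255},
    {"x":0,"y":0,"z":-0.003,"rx":0,"ry":0,"rz":0,"claw":255},
    {"x":0,"y":0,"z":-0.003,"rx":0,"ry":0,"rz":0,"claw":255},
    {"x":0,"y":0,"z":-0.003,"rx":0,"ry":0,"rz":0,"claw":255},
  ],
)

```text
t: 14.77
tool_pos: [0.5442, -0.1652, 0.0857]
orientation: [2.221, 2.221, 0.001]
force: [-3.4, 3.1, 13.4]
opening: 0.0005
gripper_force: 6.7
```

```bash
python3 f.py; python3 chk.py w6
```

```text
14.9667 [-3.55  2.84 13.23] fz [13.4 13.  13.4 13.3 13.2] [ 0.5442 -0.1652  0.0857]
15.0167 [ 0.54423181 -0.16517335  0.08573453] [-3.78  2.51 13.55] 0.00029524572540870725
collar 474 [ 0.54399649 -0.15376301  0.07098097] ((0.5440666079521179, -0.15847443044185638), 0.014667253009974957) slope [ 0.01142493 -0.05978782]
house 7354 0.05733957920758759 ((0.5443026423454285, -0.16591903567314148), (0.06666921824216843, 0.0742373913526535), 62.48100280761719)
```

The housing has sunk 8.2 mm at 13 N and the collar top is about 14 mm above it, so it is nearly flush. Continuing towards ~19 N.

Emit:
arm_command(
  targets=[
    {"x":0,"y":0,"z":-0.001,"rx":0,"ry":0,"rz":0,"claw":255},
    {"x":0,"y":0,"z":-0.002,"rx":0,"ry":0,"rz":0,"claw":255},
    {"x":0,"y":0,"z":-0.003,"rx":0,"ry":0,"rz":0,"claw":255},
    {"x":0,"y":0,"z":-0.004,"rx":0,"ry":0,"rz":0,"claw":255},
    {"x":0,"y":0,"z":-0.004,"rx":0,"ry":0,"rz":0,"claw":255},
    {"x":0,"y":0,"z":-0.004,"rx":0,"ry":0,"rz":0,"claw":255},
  ],
)

```text
t: 15.57
tool_pos: [0.5442, -0.1652, 0.084]
orientation: [2.221, 2.221, 0.001]
force: [-4.9, 3.1, 15.6]
opening: 0.0006
gripper_force: 8.0
```

```bash
python3 f.py; python3 chk.py w7
```

```text
15.7667 [-4.94  3.41 16.16] fz [15.6 15.9 16.6 17.  15.8] [ 0.5442 -0.1652  0.084 ]
15.8167 [ 0.54423539 -0.16516457  0.0840417 ] [-5.9   4.   16.28] 0.0005809727110472078
collar 468 [ 0.54415457 -0.15372986  0.06938638] ((0.5441215634346008, -0.15871953964233398), 0.014585783705115318) slope [ 0.00831725 -0.05402946]
house 7430 0.05569810183516749 ((0.5444292426109314, -0.16591759026050568), (0.06660963594913483, 0.0743953287601471), 62.45696258544922)
```

Emit:
arm_command(
  targets=[
    {"x":0,"y":0,"z":-0.001,"rx":0,"ry":0,"rz":0,"claw":255},
    {"x":0,"y":0,"z":-0.002,"rx":0,"ry":0,"rz":0,"claw":255},
    {"x":0,"y":0,"z":-0.003,"rx":0,"ry":0,"rz":0,"claw":255},
    {"x":0,"y":0,"z":-0.004,"rx":0,"ry":0,"rz":0,"claw":255},
    {"x":0,"y":0,"z":-0.004,"rx":0,"ry":0,"rz":0,"claw":255},
    {"x":0,"y":0,"z":-0.004,"rx":0,"ry":0,"rz":0,"claw":255},
  ],
)

```text
t: 16.37
tool_pos: [0.5443, -0.1652, 0.0823]
orientation: [2.221, 2.221, 0.001]
force: [-6.5, 2.9, 18.8]
opening: 0.0005
gripper_force: 9.3
```

```bash
python3 f.py; python3 chk.py w8
```

```text
16.5667 [-6.06  3.83 18.89] fz [18.8 18.7 18.4 19.  19.5] [ 0.5442 -0.1652  0.0824]
16.6167 [ 0.54423318 -0.16519259  0.08234307] [-6.74  3.69 18.99] 0.0002390194859888878
collar 471 [ 0.5441966  -0.15376624  0.06772391] ((0.5445019602775574, -0.1585756242275238), 0.014928095042705536) slope [-0.00083541 -0.07613489]
house 7717 0.05408325027509098 ((0.5443270802497864, -0.16601088643074036), (0.0667550340294838, 0.07426126301288605), 62.45722961425781)
```

Emit:
arm_command(
  targets=[
    {"x":0,"y":0,"z":-0.001,"rx":0,"ry":0,"rz":0,"claw":255},
    {"x":0,"y":0,"z":-0.001,"rx":0,"ry":0,"rz":0,"claw":255},
    {"x":0,"y":0,"z":-0.001,"rx":0,"ry":0,"rz":0,"claw":255},
    {"x":0,"y":0,"z":-0.001,"rx":0,"ry":0,"rz":0,"claw":255},
    {"x":0,"y":0,"z":-0.001,"rx":0,"ry":0,"rz":0,"claw":255},
  ],
)

```text
t: 17.08
tool_pos: [0.5443, -0.1652, 0.0819]
orientation: [2.221, 2.221, 0.001]
force: [-6.0, 3.8, 20.0]
opening: 0.0004
gripper_force: 9.7
```

Emit:
arm_command(
  targets=[
    {"x":0,"y":0,"z":0.004,"rx":0,"ry":0,"rz":0,"claw":255},
    {"x":0,"y":0,"z":0.01,"rx":0,"ry":0,"rz":0,"claw":255},
    {"x":0,"y":0,"z":0.02,"rx":0,"ry":0,"rz":0,"claw":255},
    {"x":0,"y":0,"z":0.03,"rx":0,"ry":0,"rz":0,"claw":255},
    {"x":0,"y":0,"z":0.05,"rx":0,"ry":0,"rz":0,"claw":255},
    {"x":0,"y":-0.02,"z":0.09,"rx":0,"ry":0,"rz":0,"claw":255},
    {"x":0,"y":-0.06,"z":0.14,"rx":0,"ry":0,"rz":0,"claw":255},
    {"x":0,"y":-0.08,"z":0.16,"rx":0,"ry":0,"rz":0,"claw":255},
    {"x":0,"y":-0.08,"z":0.16,"rx":0,"ry":0,"rz":0,"claw":255},
    {"x":0,"y":-0.08,"z":0.16,"rx":0,"ry":0,"rz":0,"claw":255},
  ],
)

```text
t: 17.92
tool_pos: [0.5439, -0.2055, 0.1598]
orientation: [2.223, 2.219, 0.001]
force: [0.1, 0.3, -0.2]
opening: 0.0005
gripper_force: 0.0
```

```bash
python3 f.py; python3 chk.py w9; python3 - <<'E'
from h import *
a=cv2.imread("pics/w9.png")
im,P,c=shot("side","side9")
b=cv2.resize(im[120:220,260:380,::-1],(480,400),interpolation=cv2.INTER_CUBIC)
cv2.imwrite("pics/fin.png",np.hstack([b,cv2.resize(a[60:260,200:360],(320,400))]))
E
```

```text
18.1167 [-0.13  0.19  0.11] fz [-0.2  0.7  0.   0.3 -0.2] [ 0.5431 -0.2044  0.1584]
18.1667 [ 0.54294348 -0.20396511  0.15812473] [-0.62  0.14 -0.91] 0.00043167982799835805
collar 1322 [ 0.5441844  -0.16557047  0.07960051] ((0.544209361076355, -0.16603225469589233), 0.01689497008919716) slope [-0.00088545 -0.00126859]
house 6070 0.06568315273759717 ((0.544098436832428, -0.16607783734798431), (0.06640950590372086, 0.07428719848394394), 62.428531646728516)
```

View pics/fin.png

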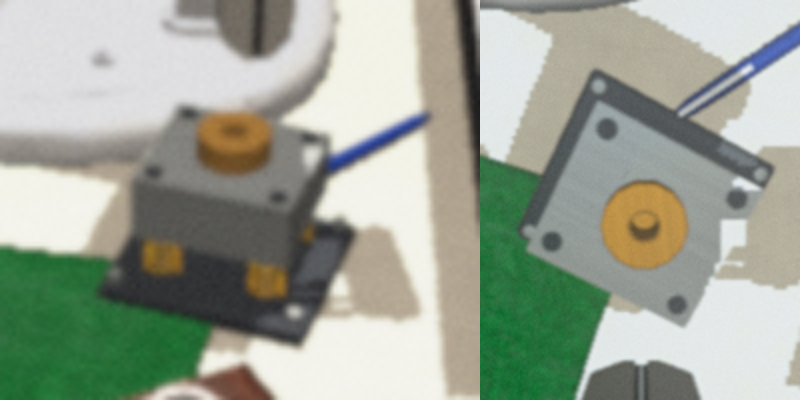

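The final view shows the collar sitting flat on the housing at (645,225), with the fingertips clear below it. The collar top is 13.9 mm above the housing (14 mm is flush), centred within 0.2 mm and with no tilt. Handing in.

```bash
python3 -c "
from plant import robot
print(robot.close_job())"
```

```text
the job is handed in; nothing more can be done
None
```

The bushing is seated flush in the housing: the collar top measures 13.9 mm above the housing (14 mm is flush), it is centred within about 0.2 mm, the peak push was about 20 N, and the fingers are clear; the job is handed in, though its verdict was not shown and I did not re-measure the steel flange, brass flange and gauge block.

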